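# Change over the beer supply from one bright tank to the other

### The job

The filler's beer must be changed over from the tank run that is open now (lever in line with its pipe) to the one that is shut (lever across its pipe). First stand the green beer bottle that is in the open lever's way upright somewhere else on the bench, clear of the swing of both levers; then slide the lock on the open valve's lever out, turn that valve fully shut and slide its lock fully home again, and only then unlock the other valve, turn it fully open and slide its lock fully home too. The two runs must never be open together, and no lever may be forced against its lock; leave the drain cock alone and do not shift or tip the glass, can and spray bottle.

Things in the scene. Friction and masses are not known exactly. Their poses are not given: they have to be found in the camera images.
- lever_a (a joint): Angle of the lever of run A, the valve open at the start (rad): 0 = fully open, lever in line with its pipe, pointing to the robot's side; 1.571 = fully shut, lever across the pipe, pointing left seen from the robot. Turns clockwise seen from above to shut. Hard stop at both ends, friction about 0.45 N m, stays where left. Blocked at either end until its lock is slid out by 9 mm.
- lock_a (a joint): Travel of the sliding lock on lever A (m): 0 = home (its tooth sits in a notch of the valve's stop plate and blocks the lever), 0.014 = fully out. Slides along the lever, outwards from the stem to free it; friction about 3 N, no spring, stays where left. It can go home only with the lever at either end stop (within about 0.03 rad).
- lever_b (a joint): Angle of the lever of run B, the valve that is shut at the start: same part and same meaning as lever_a (0 = open, 1.571 = shut).
- lock_b (a joint): Travel of the sliding lock on lever B: as lock_a.
- stem_a (a point): Point on the vertical turning axis of valve A at mid-height of the lever (z 0.1485); x points along the run, away from the robot, to the header, z up. The two runs are alike, parallel, 220 mm apart; which one is on the left varies. Each: a 34 mm pipe at height 100 mm that rises from the bench 135 mm on the robot's side of the stem; valve with a stop plate up to 45 mm from the stem (z 0.138), nut on the stem up to z 0.160.
- stem_b (a point): The same point of valve B, same axes.
- lug_a (a point): Centre of the upright lug of lock A, the part to hold: a steel plate 10 mm thick along the lever, 30 mm wide across it, from z = 0.154 to 0.179, with a padlock hole; 60 mm from the stem axis with the lock home, 74 mm when out. Its x axis points along the lever towards the stem, z up. The saddle under it (30 mm wide, z 0.142 to 0.154) wraps the lever.
- lug_b (a point): The same point of lock B.
- sleeve_a (a point): Centre of the black grip sleeve of lever A, 119 mm from the stem: 66 mm long, 26 mm wide, 14 mm thick (z 0.1415 to 0.1555). The lever ends 152 mm from the stem. Its x axis points along the lever towards the stem, z up.
- sleeve_b (a point): The same point of lever B.
- bottle: Green longneck beer bottle with a crown cap, standing within the swing of the open lever: 223 mm tall, 61 mm in diameter up to 125 mm, shoulder narrowing to 27 mm at 172 mm, neck 25 to 27 mm from there to 215 mm, cap 31 mm; about 0.5 kg. Origin at the centre of its foot, z up.
- bottle_neck (a point): Centre of the bottle's neck, 198 mm above its foot: the place to grasp it.
- manifold: The header assembly behind the two runs; origin on the bench, midway between the two stems, x towards the header, z up. In its frame: header pipe along y at x = 0.13, z = 0.10 from y = -0.25 to 0.21; pressure gauge on it at x = 0.13, y = 0, 66 mm wide, up to z = 0.221; outlet pipe from there to x = 0.29.
- drain (a joint): Angle of the small black T-handle of the drain cock on the right-hand end of the header (rad), 0 as found. To be left alone.
- glass: Stemmed tasting glass, 150 mm tall, 64 mm in diameter; origin at the centre of its foot. Bystander.
- spray: White spray bottle with grey trigger head, 202 mm tall, 68 mm in diameter, head 75 mm long; origin at the centre of its foot. Bystander.
- can: Plain aluminium drink can, 115 mm tall, 66 mm in diameter; origin at the centre of its foot. Bystander.
Not all that is in view belongs to the job. What is shaped like the bottle but blue is not meant.

How it is judged (in metres and radians):
On the way, in this order (a step that is already met when the one before it is completed fails the run):
1. the beer bottle stands upright on the bench, let go, clear of both levers' swing ((horizontal distance between bottle and stem_a above 0.17 m or x of bottle in the frame of stem_a above 0.04 m or y of bottle in the frame of stem_a below -0.04 m) and (horizontal distance between bottle and stem_b above 0.17 m or x of bottle in the frame of stem_b above 0.04 m or y of bottle in the frame of stem_b below -0.04 m) and angle between bottle's own z axis and vertical below 0.1 rad and height (world z) of bottle below 0.006 m and linear speed of bottle below 0.03 m/s and contact force between the fingers and bottle below 0.2 N), for 0.2 s.
2. the lock of the open valve is slid out (value of joint lock_a above 0.009 m), for 0.1 s.
3. the first valve is fully shut and its lock is home again (value of joint lever_a above 1.49 rad and value of joint lock_a below 0.004 m), for 0.2 s.
4. the lock of the other valve is slid out (value of joint lock_b above 0.009 m), for 0.1 s.
5. the other valve is fully open and its lock is home (value of joint lever_b below 0.08 rad and value of joint lock_b below 0.004 m), for 0.2 s.
At the end, for the whole second after the job is handed in: First valve shut and the other open (levers within 0.08 rad of their stops), both locks home within 4 mm; the beer bottle stands upright (0.1 rad) at rest on the bench, outside the quarter circle each lever sweeps (over 170 mm from its stem, or on a side where the lever never comes) (all of step 3 and all of step 5 and (horizontal distance between bottle and stem_a above 0.17 m or x of bottle in the frame of stem_a above 0.04 m or y of bottle in the frame of stem_a below -0.04 m) and (horizontal distance between bottle and stem_b above 0.17 m or x of bottle in the frame of stem_b above 0.04 m or y of bottle in the frame of stem_b below -0.04 m) and angle between bottle's own z axis and vertical below 0.1 rad and height (world z) of bottle below 0.006 m and linear speed of bottle below 0.03 m/s and velocity of joint each of lever_a, lever_b below 0.05 rad/s); the robot touches nothing.
It fails at once if both runs are open together (each lever more than about 0.3 rad off shut) (value of joint each of lever_a, lever_b below 1.27 rad).
It fails at once if the beer bottle is tipped over (angle between bottle's own z axis and vertical above 0.6 rad).
It fails at once if a lever is forced out of its end position with its lock not slid out ((value of joint lever_a between 0.2 and 1.37 rad and value of joint lock_a below 0.006 m) or (value of joint lever_b between 0.2 and 1.37 rad and value of joint lock_b below 0.006 m)).
It fails at once if the drain cock is turned (value of joint drain above 0.2 rad or value of joint drain below -0.2 rad).
It fails at once if the glass, can or spray bottle is shifted by more than 30 mm or tipped (distance of any of glass, spray, can from where it was at the start of the episode above 0.03 m or angle between any of glass, spray, can's own z axis and vertical above 0.3 rad).
It also fails if it takes over 64 s, if anything falls off the work surface, if the arm or the gripper's body presses on something with over 40 N, if the wrist force passes 120 N, or if a joint passes its speed limit or range.

### The arm

A 6-joint arm with a two-finger parallel gripper is mounted at the origin on the work surface. World frame = base frame: x ahead of the robot, y to its left, z up, the work surface at z = 0. Lengths are in m, angles in degrees, forces in N, time in s.
With the tool pointing down it reaches from about 0.3 to 0.75 m from the base axis. Payload 8.5 kg.
Tool frame: the origin (TCP) lies at the very end of the fingers, on their centre line; the grasp point (between the pads) lies env.pinch_z behind it (env.pinch_z is the distance from the TCP to the grasp point, in m); z points along the fingers, y is the line along which they close (so a half turn about z gives the same grasp; the last joint's range is limited). The gripper opens to 85 mm and grips with 20 to 120 N. Pads are 22 mm wide; open, the fingers measure 114 mm over their backs; the gripper's body (76 mm by 85 mm) begins 54 mm behind the grasp point. The pads swing forward as they close: fully open they stand 13 mm farther back than shut.
Start: joints at [51.492, 21.807, 74.336, -0, 83.858, -12.336], TCP at [0.243, 0.494, 0.207] pointing down, gripper open.
Joint ranges: [-178.18, 178.18], [-50.72, 133.34], [12.68, 142.11], [-81.47, 261.47], [9.98, 163.14], [-165.26, 165.26]. Speed limits (degrees/s): [136.94, 136.94, 180, 180, 180, 180].

### API

Orientations are given as a 3x3 rotation matrix whose columns are the frame's x, y, z axes.
In Python, from rig import telemetry, get_image, env gives the robot as it stands. The module is installed in compiled form; this text tells all that it offers.
- The arm moves only by the tool apply_moves, never from a script. Its argument "series" is a list of rows, each a list of 7 numbers: the shift along the tool's x, y, z in mm, then the turn, a rotation vector about the tool's x, y, z in degrees, then the opening, from 0 (shut) to 1 (fully open). A call has 1 to 12 rows; each row shifts and turns the commanded pose from where the row before left it, along the tool's axes as they then stand; what a row does not reach is not made up. A row lasts 1/8 s, in which the tool goes at most 62.5 mm and 10.7 degrees, less where a joint would pass 70% of its speed; a pose out of reach is approached as far as the arm can. A call with a gripper value outside its range is refused whole. The fingers move at their own pace and stop on an object; "grip_force" is the grip in N (left out, the last holds). Time passes only in rows, so rows that do not move let the fingers close. It gives the time, the measured TCP pose, the force, the opening and the grip force at its end, in the units of the state.
- telemetry.observe(): the state, without advancing time (a new reading comes with each control period).
- get_image(name): name is "scene" or "top" or "wrist"; returns a dict with "frame" (400x640x3 uint8, red, green, blue), "z_map" (400x640 float32, m along the optical axis (not along the pixel's ray), 0 where there is no reading), "vertical_fov" (degrees; the focal length in pixels is half the picture's height over the tangent of half this angle, whatever the lens; pixels are square), "cx", "cy" (the principal point, pixels), "eye" and "attitude" of the camera in the world; the wrist camera has in their place "mount" (4x4, takes a point from camera to tool coordinates, whose origin is the TCP and whose axes are the flange's). Camera axes: x right, y up, looking along -z (the intrinsics and any distortion apply to the point x, -y, -z); pixel columns grow to the right and rows downward; lengths in m; the calibration is good to about 2 mm. A picture is of the moment at which its call begins: read the wrist's pose just before it.
- env.close_job(): hands the job in; it is judged then, once.
The state is a dict: "time_s": time; "q": joint angles; "qvel": joint speeds; "joint_efforts": joint torques, N m; "position": TCP position; "tool_rot": TCP orientation; "ft_force": force on the tool from outside, world axes, zero at the start; "wrist_torque": the same for the moment, N m; "grip_width": finger opening in m; "gripper_force": force on a finger pad.
Only numpy, scipy, OpenCV 4.12 (cv2) and the standard library are available. Lean on these libraries where they do the work, as an engineer would, in place of code of your own. Each camera call takes 0.05 s, during which the arm holds its last target. There are 200 camera calls.

## Working session

There is one attempt and no reset: what is moved stays moved. The work goes in short steps, Python scripts to look and compute and a tool call to move; the robot and the scene stay as the last step left them, time stands still between calls to the robot, and variables do not carry over. Pictures are saved under pics/ and viewed, at most 10 in all, crops included, and the job is handed in when it is done.

Besides the shell and the picture viewer there is one more tool, called after "Call:" as a command line: name --pt "numbers of a row" for each row, then --argument value for the rest. apply_moves: Moves the arm, as the interface text tells. Its arguments: {"type":"object","properties":{"series":{"type":"array"},"grip_force":{"type":"number"}},"required":["series"]}

```bash
mkdir -p pics
cat > h.py <<'E'
import numpy as np, cv2
from rig import telemetry, get_image, env
def cloud(im):
    z=im["z_map"]; h,w=z.shape; f=h/2/np.tan(np.radians(im["vertical_fov"])/2)
    u,v=np.meshgrid(np.arange(w),np.arange(h))
    c=np.stack([(u-im["cx"])/f*z,-(v-im["cy"])/f*z,-z],-1)
    return c@np.array(im["attitude"]).T+np.array(im["eye"])
E
python3 - <<'E'
from h import *
for n in("top","scene"):
    im=get_image(n); cv2.imwrite(f"pics/{n}0.png",im["frame"][:,:,::-1]); np.savez(f"{n}0.npz",**im)
    print(n,[(k,np.round(np.array(v),3).tolist()) for k,v in im.items() if k not in("frame","z_map")])
s=telemetry.observe(); print(s["position"],s["tool_rot"],s["grip_width"],env.pinch_z)
E
```

```text
top [('vertical_fov', 46.502), ('cx', 315.291), ('cy', 200.506), ('eye', [0.463, 0.049, 1.122]), ('attitude', [[0.008, 0.997, -0.083], [-1.0, 0.007, -0.012], [-0.012, 0.083, 0.997]])]
scene [('vertical_fov', 55.048), ('cx', 327.529), ('cy', 202.129), ('eye', [0.831, 0.536, 0.798]), ('attitude', [[-0.866, -0.376, 0.33], [0.5, -0.669, 0.55], [0.014, 0.641, 0.767]])]
[0.24239952 0.4933822  0.20607257] [[-8.97489587e-01  4.41034913e-01 -8.03789537e-04]
 [ 4.41035566e-01  8.97489031e-01 -1.03390154e-03]
 [ 2.65405618e-04 -1.28241564e-03 -9.99999142e-01]] 0.08556659860878242 0.0187
```

View pics/top0.png

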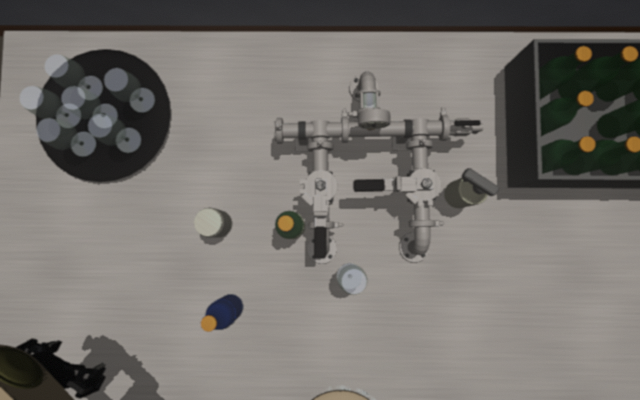

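View pics/scene0.png

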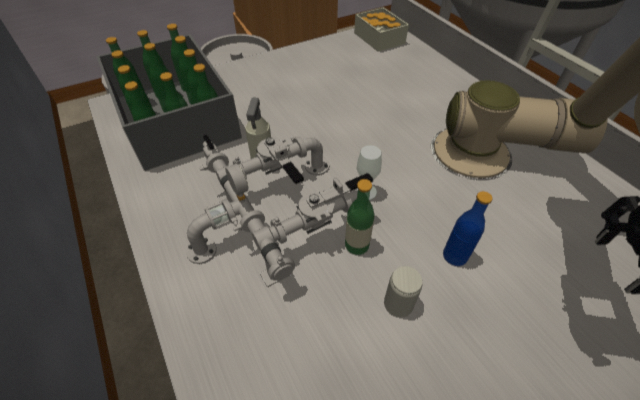

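The top view shows run A on the left: stem (320,185), sleeve (320,242), in line with its pipe, so open. Run B is on the right: stem (426,183), sleeve (369,185), across its pipe, so shut.

Bottle candidates in the top view are green with its cap at (286,224), blue at (209,323), and green ones in the crate (560-630, 50-145). The one at (286,224) is meant, because it is green and stands in lever A's swing. The can is at (210,222), the glass at (351,280) and the spray bottle at (475,188).

Run:
```python
from h import *
im=dict(np.load("top0.npz")); P=cloud(im); F=im["frame"].astype(int)
cv2.imwrite("pics/crop1.png",cv2.resize(im["frame"][100:300,180:500,::-1],None,fx=2.5,fy=2.5,interpolation=cv2.INTER_CUBIC))
def st(n,m):
    q=P[m&(im["z_map"]>0)]; print(n,len(q),q.mean(0).round(4),q.min(0).round(3),q.max(0).round(3))
U,V=np.meshgrid(np.arange(640),np.arange(400))
box=lambda a,b,c,d:(U>=a)&(U<=b)&(V>=c)&(V<=d)
org=(F[...,0]>150)&(F[...,2]<90)
X,Y,Z=P[...,0],P[...,1],P[...,2]
st("cap",org&box(270,300,210,240))
st("cap z",box(270,300,210,240)&(Z>.21))
blk=(F.max(-1)<50)
st("slA",blk&box(308,332,220,262)&(Z>.145)&(Z<.17))
st("slB",blk&box(350,388,175,195)&(Z>.145)&(Z<.17))
for n,b in(("A",(300,340,165,205)),("B",(406,446,163,203))):
    st("nut"+n,box(*b)&(Z>.156)&(Z<.166)); st("plate"+n,box(*b)&(Z>.132)&(Z<.143))
st("lugA",box(308,332,195,225)&(Z>.166)&(Z<.185)); st("lugB",box(385,412,170,200)&(Z>.166)&(Z<.185))
st("can",box(190,235,200,245)&(Z>.105)); st("glass",box(330,375,260,300)&(Z>.13)); st("spray",box(455,500,165,210)&(Z>.15))
st("gauge",box(350,392,95,130)&(Z>.19)); st("blue",org&box(195,220,310,335))
```

```text
cap 150 [0.4942 0.1182 0.2231] [0.482 0.105 0.219] [0.507 0.131 0.226]
cap z 194 [0.4939 0.1177 0.223 ] [0.48  0.103 0.219] [0.509 0.133 0.228]
slA 329 [0.4565 0.0514 0.1554] [0.426 0.04  0.149] [0.486 0.063 0.16 ]
slB 301 [ 0.576  -0.0497  0.1553] [ 0.566 -0.08   0.151] [ 0.587 -0.019  0.161]
nutA 109 [0.5689 0.0504 0.1593] [0.534 0.037 0.156] [0.586 0.064 0.163]
plateA 675 [0.5774 0.0561 0.1382] [0.535 0.016 0.133] [0.61  0.095 0.143]
nutB 105 [ 0.5813 -0.1639  0.1594] [ 0.568 -0.181  0.156] [ 0.594 -0.127  0.165]
plateB 645 [ 0.5754 -0.1709  0.1381] [ 0.541 -0.203  0.133] [ 0.616 -0.131  0.143]
lugA 70 [0.5158 0.0507 0.1787] [0.512 0.037 0.173] [0.52  0.066 0.183]
lugB 81 [ 0.5778 -0.1077  0.1775] [ 0.564 -0.114  0.167] [ 0.593 -0.103  0.184]
can 645 [0.4982 0.2939 0.1149] [0.468 0.263 0.105] [0.529 0.325 0.12 ]
glass 580 [ 0.3787 -0.0181  0.1484] [ 0.349 -0.046  0.13 ] [0.405 0.009 0.155]
spray 576 [ 0.577  -0.2667  0.1933] [ 0.553 -0.304  0.15 ] [ 0.607 -0.234  0.206]
gauge 509 [ 0.7053 -0.0544  0.2117] [ 0.693 -0.09   0.19 ] [ 0.722 -0.024  0.224]
blue 166 [0.302  0.2632 0.2229] [0.289 0.25  0.218] [0.315 0.277 0.227]
```

View pics/crop1.png

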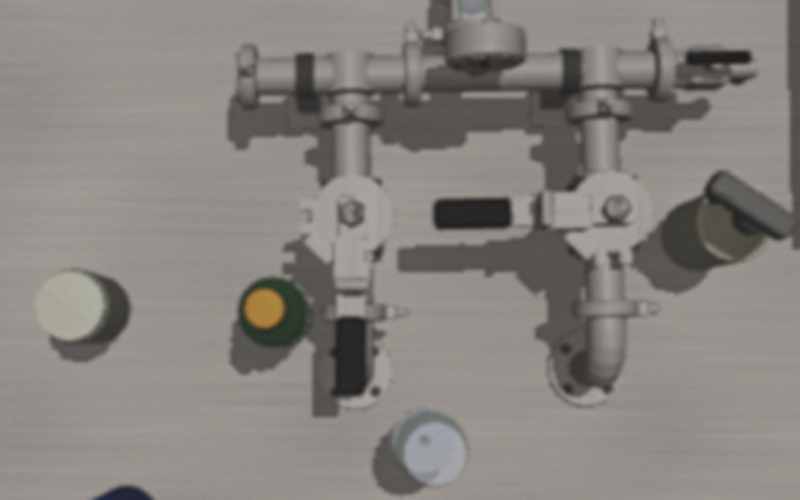

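The crop confirms it: the green bottle with its orange cap stands just left of lever A. Stems come out at A (0.576, 0.050) and B (0.577, -0.169), 219 mm apart against the stated 220 mm. Heights agree with the sizes given. I'll move above the bottle, fingers closing along y.

Call:
apply_moves --pt "0 0 -60 0 0 0 0.6" --pt "0 0 0 0 0 -8.7 0.6" --pt "0 0 0 0 0 -8.7 0.6" --pt "0 0 0 0 0 -8.8 0.6" --pt "-42 -62 0 0 0 0 0.6" --pt "-42 -62 0 0 0 0 0.6" --pt "-42 -62 0 0 0 0 0.6" --pt "-42 -62 0 0 0 0 0.6" --pt "-42 -63 0 0 0 0 0.6" --pt "-42 -63 0 0 0 0 0.6" --pt "0 0 0 0 0 0 0.6" --pt "0 0 0 0 0 0 0.6" --grip_force 40

```text
time_s: 1.6
position: [0.4519, 0.1829, 0.2664]
tool_rot: [[-1.0, -0.0, -0.001], [-0.0, 1.0, 0.0], [0.001, 0.0, -1.0]]
ft_force: [0.2, -0.2, -0.1]
grip_width: 0.0513
gripper_force: 0.0
```

Call:
apply_moves --pt "-21 -32 0 0 0 0 0.6" --pt "-21 -33 0 0 0 0 0.6" --pt "0 0 0 0 0 0 0.6" --pt "0 0 30 0 0 0 0.6" --pt "0 0 30 0 0 0 0.6" --pt "0 0 27 0 0 0 0.6" --pt "0 0 0 0 0 0 0.6" --pt "0 0 0 0 0 0 0.0" --pt "0 0 0 0 0 0 0.0" --pt "0 0 0 0 0 0 0.0" --pt "0 0 0 0 0 0 0.0" --pt "0 0 0 0 0 0 0.0" --grip_force 40

```text
time_s: 3.1
position: [0.4949, 0.1178, 0.1811]
tool_rot: [[-1.0, -0.0, 0.003], [-0.0, 1.0, 0.0], [-0.003, 0.0, -1.0]]
ft_force: [-1.2, 0.3, 8.3]
grip_width: 0.0291
gripper_force: 39.5
```

Call:
apply_moves --pt "0 0 -15 0 0 0 0.0" --pt "0 0 -25 0 0 0 0.0" --pt "0 0 -20 0 0 0 0.0" --pt "30 0 0 0 0 0 0.0" --pt "35 0 0 0 0 0 0.0" --pt "30 0 0 0 0 0 0.0" --pt "0 35 0 0 0 0 0.0" --pt "0 40 0 0 0 0 0.0" --pt "0 45 0 0 0 0 0.0" --pt "0 45 0 0 0 0 0.0" --pt "0 45 0 0 0 0 0.0" --pt "0 40 0 0 0 0 0.0"

```text
time_s: 4.6
position: [0.3986, 0.3692, 0.2391]
tool_rot: [[-1.0, -0.001, -0.001], [-0.001, 1.0, -0.001], [0.001, -0.001, -1.0]]
ft_force: [0.6, -1.0, -4.1]
grip_width: 0.0289
gripper_force: 40.2
```

Call:
apply_moves --pt "0 10 0 0 0 0 0.0" --pt "0 0 0 0 0 0 0.0" --pt "0 0 0 0 0 0 0.0" --pt "0 0 25 0 0 0 0.0" --pt "0 0 20 0 0 0 0.0" --pt "0 0 8 0 0 0 0.0" --pt "0 0 3 0 0 0 0.0" --pt "0 0 0 0 0 0 0.0" --pt "0 0 0 0 0 0 0.0"

```text
time_s: 5.72
position: [0.3995, 0.3778, 0.1843]
tool_rot: [[-1.0, -0.0, 0.001], [-0.0, 1.0, 0.001], [-0.001, 0.001, -1.0]]
ft_force: [-0.4, 0.0, -5.4]
grip_width: 0.029
gripper_force: 40.3
```

Call:
apply_moves --pt "0 0 2 0 0 0 0.0" --pt "0 0 2 0 0 0 0.0" --pt "0 0 0 0 0 0 0.0" --pt "0 0 0 0 0 0 0.0"

```text
time_s: 6.22
position: [0.4004, 0.3784, 0.1823]
tool_rot: [[-1.0, -0.001, 0.005], [-0.001, 1.0, 0.003], [-0.005, 0.003, -1.0]]
ft_force: [-0.7, -1.4, 10.6]
grip_width: 0.0288
gripper_force: 41.4
```

Call:
apply_moves --pt "0 0 0 0 0 0 0.45" --pt "0 0 0 0 0 0 0.6" --pt "0 0 0 0 0 0 0.6" --pt "0 0 -20 0 0 0 0.6" --pt "0 0 -40 0 0 0 0.6" --pt "0 0 -40 0 0 0 0.6" --pt "0 -60 0 0 0 0 0.6" --pt "0 -60 0 0 0 0 0.6" --pt "0 -60 0 0 0 0 0.6" --pt "0 -60 0 0 0 0 0.6" --pt "-30 -48 0 0 0 0 0.6" --pt "-30 -40 0 0 0 0 0.6"

```text
time_s: 7.72
position: [0.4599, 0.0478, 0.28]
tool_rot: [[-1.0, 0.001, 0.001], [0.001, 1.0, -0.0], [-0.001, -0.0, -1.0]]
ft_force: [1.2, 0.4, 0.6]
grip_width: 0.0511
gripper_force: 0.0
```

Run:
```python
from h import *
s=telemetry.observe(); print(s["position"],s["grip_width"])
im=get_image("scene"); cv2.imwrite("pics/s1.png",im["frame"][:,:,::-1])
P=cloud(get_image("top")); m=(P[...,2]>.215)&(P[...,2]<.23)&(abs(P[...,0]-.4)<.03)&(abs(P[...,1]-.378)<.03); print(P[m].mean(0),m.sum())
```

```text
[0.45990606 0.04777129 0.28000565] 0.051065308515730976
[0.38944499 0.36805457 0.22304575] 210
```

View pics/s1.png

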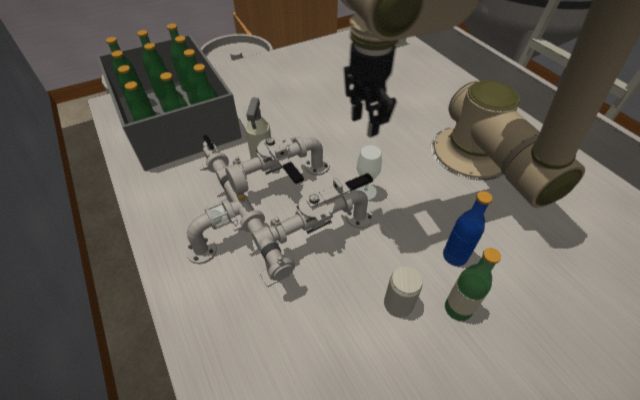

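The bottle stands at about (0.39, 0.37), seen at (470,290) in the scene view, with its cap at z 0.223, so it is upright. Next is lock A.

Call:
apply_moves --pt "-28 1 0 0 0 0 0.6" --pt "-28 2 0 0 0 0 0.6" --pt "0 0 40 0 0 0 0.6" --pt "0 0 40 0 0 0 0.6" --pt "0 0 30 0 0 0 0.6" --pt "0 0 22 0 0 0 0.6" --pt "0 0 0 0 0 0 0.6" --pt "0 0 0 0 0 0 0.0" --pt "0 0 0 0 0 0 0.0" --pt "0 0 0 0 0 0 0.0" --pt "0 0 0 0 0 0 0.0" --grip_force 40

```text
time_s: 9.2
position: [0.5157, 0.051, 0.1493]
tool_rot: [[-1.0, -0.0, 0.002], [-0.0, 1.0, -0.004], [-0.002, -0.004, -1.0]]
ft_force: [-2.2, -9.0, 3.5]
grip_width: 0.0275
gripper_force: 39.1
```

Call:
apply_moves --pt "3 0 0 0 0 0 0.0" --pt "4 0 0 0 0 0 0.0" --pt "4 0 0 0 0 0 0.0" --pt "4 0 0 0 0 0 0.0" --pt "0 0 0 0 0 0 0.0" --pt "0 0 0 0 0 0 0.0"

```text
time_s: 9.95
position: [0.5022, 0.0514, 0.1494]
tool_rot: [[-1.0, -0.0, 0.006], [-0.0, 1.0, -0.003], [-0.006, -0.003, -1.0]]
ft_force: [3.8, -7.0, -1.1]
grip_width: 0.0275
gripper_force: 40.3
```

Run:
```python
from h import *
im=get_image("scene"); f=im["frame"][130:280,220:420,::-1]; cv2.imwrite("pics/s2.png",cv2.resize(f,None,fx=4,fy=4,interpolation=cv2.INTER_CUBIC))
```

```text
(no output)
```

View pics/s2.png

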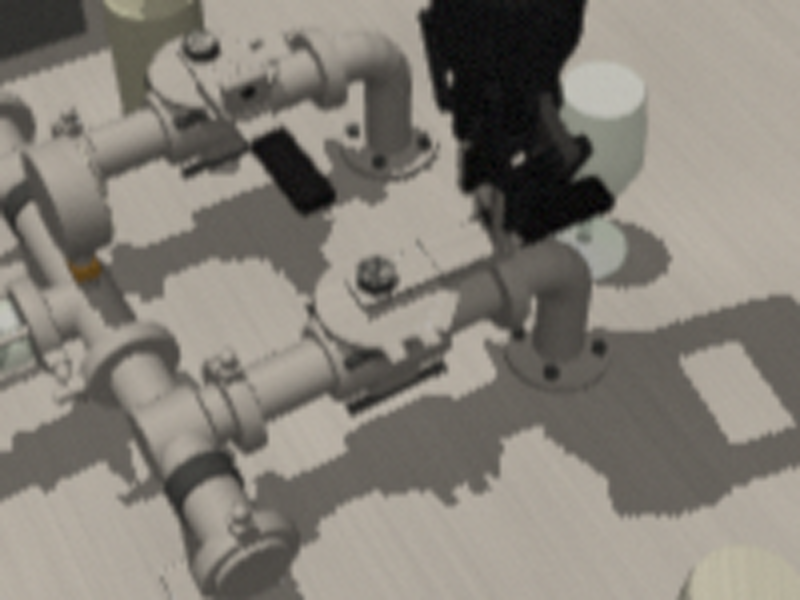

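The crop shows the gripper on lug A (490,210), drawn back along the lever. It moved 13.5 mm at about 4 N, so the lock is out. Now I'll turn lever A.

Call:
apply_moves --pt "-0.6 9.8 0 0 0 7.5 0.0" --pt "-0.6 9.8 0 0 0 7.5 0.0" --pt "-0.6 9.8 0 0 0 7.5 0.0" --pt "-0.6 9.8 0 0 0 7.5 0.0" --pt "0 0 0 0 0 0 0.0" --pt "0 0 0 0 0 0 0.0" --grip_force 60

```text
time_s: 10.75
position: [0.5134, 0.0888, 0.1495]
tool_rot: [[-0.866, 0.5, 0.008], [0.5, 0.866, -0.003], [-0.009, 0.002, -1.0]]
ft_force: [8.5, -7.2, -2.1]
grip_width: 0.0265
gripper_force: 59.1
```

Call:
apply_moves --pt "-0.6 9.8 0 0 0 7.5 0.0" --pt "-0.6 9.8 0 0 0 7.5 0.0" --pt "-0.6 9.8 0 0 0 7.5 0.0" --pt "-0.6 9.8 0 0 0 7.5 0.0" --pt "-0.6 9.8 0 0 0 7.5 0.0" --pt "-0.6 9.8 0 0 0 7.5 0.0" --pt "-0.6 9.8 0 0 0 7.5 0.0" --pt "0 0 0 0 0 0 0.0" --pt "0 0 0 0 0 0 0.0"

```text
time_s: 11.88
position: [0.5674, 0.123, 0.1495]
tool_rot: [[-0.129, 0.992, 0.005], [0.992, 0.129, -0.008], [-0.009, 0.004, -1.0]]
ft_force: [3.8, -20.9, 1.1]
grip_width: 0.0264
gripper_force: 59.9
```

Call:
apply_moves --pt "-1.5 5.0 0 0 0 3.8 0.0" --pt "-0.6 5.0 0 0 0 3.7 0.0" --pt "0 2 0 0 0 1 0.0" --pt "0 0 0 0 0 0 0.0" --pt "0 0 0 0 0 0 0.0"

```text
time_s: 12.5
position: [0.5742, 0.1233, 0.1492]
tool_rot: [[0.016, 1.0, -0.007], [1.0, -0.016, -0.007], [-0.007, -0.007, -1.0]]
ft_force: [-19.3, -17.0, 12.0]
grip_width: 0.0266
gripper_force: 61.3
```

Call:
apply_moves --pt "-4 -0.5 0 0 0 0 0.0" --pt "-4 -0.5 0 0 0 0 0.0" --pt "-4 0 0 0 0 0 0.0" --pt "-4 0 0 0 0 0 0.0" --pt "0 0 0 0 0 0 0.0" --pt "0 0 0 0 0 0 0.0"

```text
time_s: 13.25
position: [0.5743, 0.1109, 0.1494]
tool_rot: [[0.015, 1.0, -0.003], [1.0, -0.015, -0.0], [-0.0, -0.003, -1.0]]
ft_force: [-10.8, -0.0, 8.0]
grip_width: 0.0265
gripper_force: 60.8
```

Call:
apply_moves --pt "-2 0 0 0 0 0 0.0" --pt "-2 0 0 0 0 0 0.0" --pt "0 0 0 0 0 0 0.0" --pt "0 0 0 0 0 0 0.0"

```text
time_s: 13.75
position: [0.5743, 0.1088, 0.1494]
tool_rot: [[0.014, 1.0, -0.002], [1.0, -0.014, 0.003], [0.003, -0.002, -1.0]]
ft_force: [-9.1, 8.8, 7.3]
grip_width: 0.0264
gripper_force: 60.7
```

Call:
apply_moves --pt "0 0 0 0 0 0 0.6" --pt "0 0 0 0 0 0 0.6" --pt "0 0 0 0 0 0 0.6" --pt "0 0 -40 0 0 0 0.6" --pt "0 0 -40 0 0 0 0.6" --pt "0 0 -30 0 0 -0.8 0.6" --pt "-40 0 0 0 0 0 0.6" --pt "-60 0 0 0 0 0 0.6" --pt "-60 0 0 0 0 0 0.6" --pt "-40 0 0 0 0 0 0.6" --pt "-16 0 0 0 0 0 0.6" --pt "0 0 0 0 0 0 0.6" --grip_force 60

```text
time_s: 15.25
position: [0.5755, -0.1099, 0.2575]
tool_rot: [[0.004, 1.0, -0.0], [1.0, -0.004, 0.0], [0.0, -0.0, -1.0]]
ft_force: [-0.3, 0.5, -0.9]
grip_width: 0.0511
gripper_force: 0.0
```

Run:
```python
from h import *
s=telemetry.observe(); print(s["position"],s["tool_rot"].round(3))
im=get_image("scene"); f=im["frame"][100:325,200:500,::-1]; cv2.imwrite("pics/s3.png",cv2.resize(f,None,fx=2.6,fy=2.6,interpolation=cv2.INTER_CUBIC))
P=cloud(get_image("top")); X,Y,Z=P[...,0],P[...,1],P[...,2]
def st(n,m): q=P[m]; print(n,len(q),q.mean(0).round(4),q.min(0).round(3),q.max(0).round(3))
st("lugA",(Z>.168)&(Z<.185)&(abs(X-.576)<.025)&(abs(Y-.115)<.03))
st("levA",(Z>.146)&(Z<.165)&(abs(X-.576)<.03)&(Y>.14)&(Y<.21))
st("bottle",(Z>.216)&(Z<.23)&(abs(X-.39)<.04)&(abs(Y-.37)<.04))
```

```text
[ 0.57549417 -0.10988124  0.25751713] [[ 0.004  1.    -0.   ]
 [ 1.    -0.004  0.   ]
 [ 0.    -0.    -1.   ]]
lugA 82 [0.5745 0.11   0.1777] [0.56  0.105 0.169] [0.59  0.115 0.184]
levA 373 [0.573  0.1709 0.1549] [0.56  0.14  0.147] [0.586 0.201 0.161]
bottle 210 [0.3894 0.3681 0.2231] [0.374 0.353 0.217] [0.404 0.383 0.228]
```

View pics/s3.png

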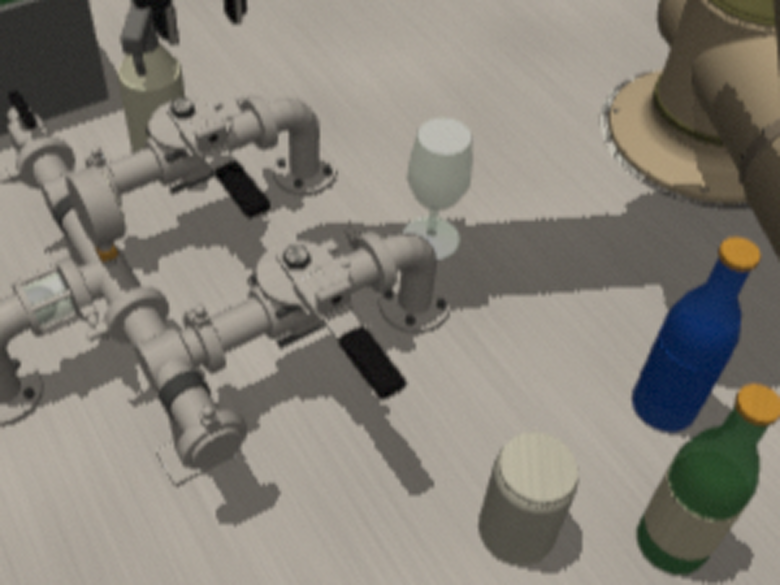

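Lever A is across its pipe, with its sleeve at (372,360) in the crop. Its lug is 60 mm from the stem, so the lock is home, and all bystanders are unmoved. Now B.

Call:
apply_moves --pt "1.5 1 0 0 0 0 0.6" --pt "0 0 40 0 0 0 0.6" --pt "0 0 40 0 0 0 0.6" --pt "0 0 29 0 0 0 0.6" --pt "0 0 0 0 0 0 0.6" --pt "0 0 0 0 0 0 0.0" --pt "0 0 0 0 0 0 0.0" --pt "0 0 0 0 0 0 0.0" --pt "0 0 0 0 0 0 0.0" --grip_force 60

```text
time_s: 16.48
position: [0.5778, -0.1079, 0.1508]
tool_rot: [[0.003, 1.0, 0.005], [1.0, -0.003, -0.001], [-0.001, 0.005, -1.0]]
ft_force: [2.5, 3.2, 7.0]
grip_width: 0.0259
gripper_force: 58.6
```

Call:
apply_moves --pt "3 0 0 0 0 0 0.0" --pt "4 0 0 0 0 0 0.0" --pt "4 0 0 0 0 0 0.0" --pt "4 0 0 0 0 0 0.0" --pt "0 0 0 0 0 0 0.0" --pt "0 0 0 0 0 0 0.0"

```text
time_s: 17.23
position: [0.5773, -0.0949, 0.1507]
tool_rot: [[0.003, 1.0, 0.004], [1.0, -0.003, -0.004], [-0.004, 0.004, -1.0]]
ft_force: [-1.0, -7.1, 6.8]
grip_width: 0.0255
gripper_force: 58.9
```

Call:
apply_moves --pt "-0.6 -9.7 0 0 0 -7.5 0.0" --pt "-0.6 -9.7 0 0 0 -7.5 0.0" --pt "-0.6 -9.7 0 0 0 -7.5 0.0" --pt "-0.6 -9.7 0 0 0 -7.5 0.0" --pt "-0.6 -9.7 0 0 0 -7.5 0.0" --pt "-0.6 -9.7 0 0 0 -7.5 0.0" --pt "0 0 0 0 0 0 0.0" --pt "0 0 0 0 0 0 0.0"

```text
time_s: 18.23
position: [0.5262, -0.1178, 0.1508]
tool_rot: [[-0.704, 0.71, 0.007], [0.71, 0.704, -0.007], [-0.01, 0.0, -1.0]]
ft_force: [6.0, -10.0, 2.6]
grip_width: 0.0257
gripper_force: 59.3
```

Call:
apply_moves --pt "-0.6 -9.7 0 0 0 -7.5 0.0" --pt "-0.6 -9.7 0 0 0 -7.5 0.0" --pt "-0.6 -9.7 0 0 0 -7.5 0.0" --pt "-0.6 -9.7 0 0 0 -7.5 0.0" --pt "-0.6 -9.7 0 0 0 -7.5 0.0" --pt "-0.6 -9.7 0 0 0 -7.5 0.0" --pt "0 -2 0 0 0 -1 0.0" --pt "0 0 0 0 0 0 0.0" --pt "0 0 0 0 0 0 0.0"

```text
time_s: 19.35
position: [0.5051, -0.1708, 0.1509]
tool_rot: [[-1.0, -0.013, 0.01], [-0.013, 1.0, -0.005], [-0.01, -0.005, -1.0]]
ft_force: [12.1, -3.5, 1.6]
grip_width: 0.0257
gripper_force: 59.3
```

Call:
apply_moves --pt "-1 -1.5 0 0 0 -0.5 0.0" --pt "0 -1.5 0 0 0 0 0.0" --pt "0 0 0 0 0 0 0.0" --pt "0 0 0 0 0 0 0.0"

```text
time_s: 19.85
position: [0.5051, -0.172, 0.1508]
tool_rot: [[-1.0, -0.022, 0.007], [-0.022, 1.0, -0.001], [-0.007, -0.002, -1.0]]
ft_force: [7.2, 3.0, 4.9]
grip_width: 0.0259
gripper_force: 60.1
```

Call:
apply_moves --pt "0 -1 0 0 0 0 0.0" --pt "-4 0 0 0 0 0 0.0" --pt "-4 0 0 0 0 0 0.0" --pt "-4 0 0 0 0 0 0.0" --pt "-4 0 0 0 0 0 0.0" --pt "-2 0 0 0 0 0 0.0" --pt "0 0 0 0 0 0 0.0" --pt "0 0 0 0 0 0 0.0"

```text
time_s: 20.85
position: [0.5195, -0.1717, 0.1506]
tool_rot: [[-1.0, -0.023, -0.002], [-0.023, 1.0, 0.001], [0.002, 0.001, -1.0]]
ft_force: [-9.7, 5.9, 14.9]
grip_width: 0.0258
gripper_force: 61.8
```

Call:
apply_moves --pt "0 0 0 0 0 0 0.6" --pt "0 0 0 0 0 0 0.6" --pt "0 0 0 0 0 0 0.6" --pt "0 0 -40 0 0 0 0.6" --pt "0 0 -40 0 0 0 0.6" --pt "0 0 -40 0 0 0 0.6" --pt "50 0 -10 0 0 0 0.6" --pt "50 0 0 0 0 0 0.6" --pt "50 0 0 0 0 0 0.6" --pt "0 0 0 0 0 0 0.6" --pt "0 0 0 0 0 0 0.6"

```text
time_s: 22.22
position: [0.3713, -0.1763, 0.2788]
tool_rot: [[-1.0, -0.023, 0.001], [-0.023, 1.0, -0.0], [-0.001, -0.0, -1.0]]
ft_force: [-0.3, 0.0, 0.8]
grip_width: 0.051
gripper_force: 0.0
```

Run:
```python
from h import *
im=get_image("top"); cv2.imwrite("pics/t4.png",im["frame"][:,:,::-1])
P=cloud(im); X,Y,Z=P[...,0],P[...,1],P[...,2]
def st(n,m): q=P[m]; print(n,len(q),q.mean(0).round(4),q.min(0).round(3),q.max(0).round(3))
st("lugA",(Z>.168)&(Z<.185)&(abs(X-.576)<.025)&(abs(Y-.115)<.03))
st("lugB",(Z>.168)&(Z<.185)&(abs(X-.51)<.025)&(abs(Y+.17)<.03))
st("levB",(Z>.146)&(Z<.165)&(abs(X-.455)<.03)&(abs(Y+.17)<.03))
st("bottle",(Z>.216)&(Z<.23)&(abs(X-.39)<.04)&(abs(Y-.37)<.04))
```

```text
lugA 81 [0.5746 0.1101 0.1775] [0.56  0.105 0.168] [0.589 0.115 0.183]
lugB 77 [ 0.5215 -0.17    0.1782] [ 0.517 -0.187  0.17 ] [ 0.526 -0.156  0.182]
levB 344 [ 0.4573 -0.1712  0.1544] [ 0.43  -0.186  0.146] [ 0.484 -0.159  0.161]
bottle 208 [0.3895 0.3681 0.223 ] [0.375 0.354 0.216] [0.403 0.383 0.227]
```

View pics/t4.png

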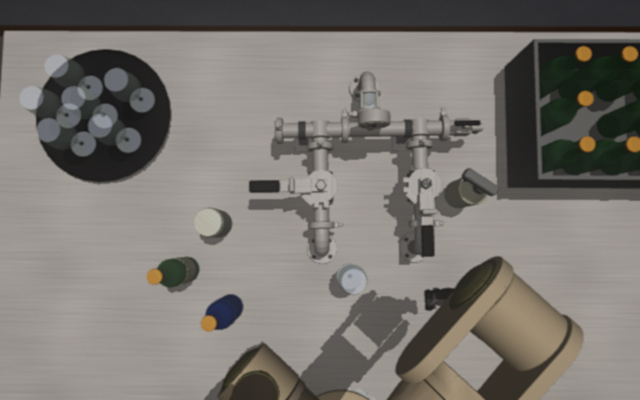

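Lever A at (265,186) is across its pipe and lever B at (427,240) is in line with its pipe. Both lugs are at their home distance, the bottle is upright at (170,272), and the glass, can and spray bottle are unmoved. The gripper is clear of everything, so I'm handing in.

```bash
python3 -c "
from h import *
print(env.close_job())"
```

```text
the job is handed in; nothing more can be done
None
```

I handed the job in at about 22 s with valve A shut and locked, valve B open and locked, and the bottle upright clear of both levers; the hand-in gave no verdict, so this rests on my last camera check.

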